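Unlock the folding stay and close the carver's tool chest

ROBOT

A 7-joint arm with a two-finger parallel gripper is mounted at the origin on the work surface. World frame = base frame: x ahead of the robot, y to its left, z up, the work surface at z = 0. Lengths are in mm, angles in rad, forces in N, time in s.
With the tool pointing down it reaches from about 400 to 850 mm from the base axis. Payload 4.4 kg.
Tool frame: the origin (TCP) lies midway between the tips of the shut fingers; the grasp point (between the pads) lies 19 mm behind it; z points along the fingers, y is the direction in which the jaws open and shut (so a half turn about z gives the same grasp; the last joint's range is limited). The gripper opens to 94 mm and grips with 3 to 60 N. Pads are 16 mm wide; open, the fingers measure 119 mm over their backs; the gripper's body (75 mm by 177 mm) begins 78 mm behind the grasp point.
Start: joints at [1.284, 0.628, 0.038, 1.517, -0.027, 0.996, -0.02], TCP at [142.385, -634.228, 205.478] pointing down, gripper open.
Joint ranges: [-3.06, 3.06], [-0.37, 2.12], [-1.25, 1.32], [0.18, 2.47], [-1.1, 4.24], [0.23, 1.98], [-2.94, 2.94]. Speed limits (rad/s): [2.57, 2.57, 3.14, 3.14, 3.14, 3.14, 3.14].

INTERFACE

Orientations are given as a unit quaternion [x, y, z, w].
In Python, from bench import * gives the robot as it stands.
- The arm moves only by the tool arm_command, never from a script. Its argument "increments" is a list of rows, each a list of 5 numbers: the shift along the tool's x, y, z in mm, then the turn about the tool's z in degrees, then the opening, from 0 (shut) to 1 (fully open). In form: [[dx, dy, dz, spin, fingers], ...]. A call has 1 to 12 rows; each row is the pose to reach, as a shift and turn from the pose commanded when the call began, along the tool's axes at that moment; what a row does not reach only later rows make up. A row lasts 1/12 s, in which the tool goes at most 41.7 mm and 7.16 degrees, less where a joint would pass 70% of its speed; a pose out of reach is approached as far as the arm can. A call with a gripper value outside its range is refused whole. The fingers move at their own pace and stop on an object; "grip_force" is the grip in N (left out, the last holds). Time passes only in rows, so rows that repeat a pose let the fingers close. It gives the time, the measured TCP pose, the force and the opening at its end, in the units of the state.
- read_state(): the state, without advancing time (a new reading comes with each control period).
- camera(name): name is "scene" or "top" or "wrist"; returns (picture, depth): 480x640x3 uint8, red, green, blue; 480x640 float32, mm along the optical axis (not along the pixel's ray), 0 where there is no reading.
- get_calibration(name): a dict with "mtx" (3x3 intrinsics, pixels), "xyz" and "attitude" of the camera in the world. Camera axes: x right, y down, z forward; pixel columns grow to the right and rows downward; lengths in mm; the calibration is good to about 2 mm. A picture is of the moment at which its call begins: read the wrist's pose just before it. get_calibration takes no time and is no camera call; for the wrist camera it gives the pose at the moment of the call.
- job_done(): hands the job in, once; it reports no verdict.
The state is a dict: "time": time; "joint_pos": joint angles; "joint_velocities": joint speeds; "tau": joint torques, N m; "position": TCP position; "orientation": TCP orientation; "contact_force": force on the tool from outside, world axes, zero at the start; "moment": the same for the moment, N m; "grip_width": finger opening in mm.
Only numpy, scipy, OpenCV 4.12 (cv2) and the standard library are available. Lean on these libraries where they do the work, as an engineer would, in place of code of your own. Each camera call takes 0.05 s, during which the arm holds its last target. There are 200 camera calls.

TASK

The lid of the wooden tool chest is propped open by a folding metal stay that is locked straight. Lift the stay's knee by its red grip, up and away from the hinge, well past centre so that it unlocks, then lower the lid gently all the way and press it home on its rubber buffer for a moment with a firm but gentle push of about 15 N. Leave the lid closed and do not disturb the things standing beside the chest.

Things in the scene. Friction and masses are not known exactly. Their poses are not given: they have to be found in the camera images.
- chest: fixed dark wooden chest, 240 (its x) by 220 (its y) by 100 mm high with 10 mm walls, open at the top. Origin: centre of its underside. The lid's hinge line runs along its x on its +y rim, 110 mm from the centre and 100 mm up. The stay is inside its -x end wall; the front wall, where the lid comes down, is at -y
- hinge (a point): middle of the hinge line (hinge axis = chest x), on the +y rim at the height of the rim
- lid_panel: wooden lid, 240 mm along the hinge, 220 mm from hinge line to free edge, 12 mm thick, 0.3 to 0.6 kg. Origin on the hinge line, axes as the chest's at the start. Stiff hinge: it stays where it is left and, unlocked, takes 1 to 7 N at the free edge to lower; more if the knee is only a little past centre. Locked it does not yield. More than 25 N of push harms it
- lid_back (a point): point on the outer face of the lid (the face turned to the chest's +y while open, the top when closed), middle of its length, 150 mm from the hinge line
- lid (a joint): closing angle of the lid in rad: 0 = propped open, nearly upright (88 degrees from closed); 1.536 = flat on the rim. It turns about the chest's +x. It is stopped by the buffer at between about 1.465 and 1.53
- knob (a point): centre of the red grip on the knee's cross bar: round, 16 mm across, 50 mm long along the chest's x, its +x end free; a 10 mm rod joins it to the flat stay arms, whose plane is 70 mm to its -x side. At the start 82 mm from the hinge line and 8 mm above the rim. To unlock, it must go up and towards the front (-y), at first with about 40 degrees of rise, against 3 to 10 N
- knee (a joint): bend of the stay's knee in rad: 0 = locked on its stop, 0.175 = straight (centre), above that unlocked; 0.6 to 1 is well past centre; about 3 with the lid down. It stays where it is left and folds by itself as the lid is lowered
- buffer: brass bracket inside the front wall, 60 mm to +x of the chest's middle, 199 mm from the hinge line; origin 40 mm below the rim. It carries a rubber-tipped screw (16 mm across, 12 N per mm) whose top stands 1.5 to 13.5 mm above the rim: the height differs each time and is not measured. The lid closes on to it and must press it with at least 6 N
- gourd_mid (a point): centre of a small dried bottle gourd standing beside the chest, 72 mm across and 118 mm high: leave alone
- tube_mid (a point): centre of a bamboo tube with dark bands, 48 mm across and 100 mm high: leave alone
- tin_mid (a point): centre of a red tin, 60 mm across and 50 mm high: leave alone
- stay_pivot (a point): fixed pivot of the stay's lower arm on the chest's -x end wall, 130 mm from the hinge line towards the front and 35 mm below the rim. The knob runs on a circle of 64 mm radius about this axis (parallel to the chest's x)

How it is judged:
By the outcome, as a careful person would: the job done as asked, in the order asked, and still so for the second after the job is handed in, with the robot touching nothing.
It also fails if it takes over 69 s, if anything falls off the work surface, if the arm or the gripper's body presses on something with over 40 N, if the wrist force passes 120 N, or if a joint passes its speed limit or range.

## Working session

There is one attempt and no reset: what is moved stays moved. The work goes in short steps, Python scripts to look and compute and a tool call to move; the robot and the scene stay as the last step left them, time stands still between calls to the robot, and variables do not carry over. Pictures are saved under pics/ and viewed, about 8 in all and at most 12, crops included, and the job is handed in when it is done.

Besides the shell and the picture viewer there is one more tool, called by a JSON object that holds its "method" and its "body". arm_command: Moves the arm, as the interface text tells. Its arguments: {"type":"object","properties":{"increments":{"type":"array"},"grip_force":{"type":"number"}},"required":["increments"]}

```bash
mkdir -p pics; ls
python3 - <<'E'
from bench import *
import cv2,numpy as np
s=read_state();print(s)
for n in("scene","top"):
    p,d=camera(n);cv2.imwrite(f"pics/{n}0.png",p[:,:,::-1]);np.save(f"{n}0.npy",d);print(n,get_calibration(n))
E
```

```text
pics
{'time': 0.0, 'joint_pos': array([ 1.2842372 ,  0.62931746,  0.03842485,  1.51834333, -0.02698684,
        0.99631523, -0.02002865]), 'joint_velocities': array([ 0.00022413, -0.00017247,  0.00034763,  0.00026772, -0.0003937 ,
       -0.00019247,  0.00056732]), 'tau': array([ 3.36482908e-04, -5.49725282e+01,  1.14281729e+00, -1.86630321e+01,
       -5.25093789e-02,  2.34388240e-02,  1.62046854e-04]), 'position': array([ 142.21995441, -633.57099885,  204.5802997 ]), 'orientation': array([ 9.93914317e-01,  1.10151991e-01, -1.14579960e-04, -9.25870202e-04]), 'contact_force': array([ 0.01540694,  0.32753591, -0.71857721]), 'moment': array([-0.06509704, -0.00025637, -0.02830081]), 'grip_width': 94.16849507114893}
scene {'mtx': array([[568.86118741,   0.        , 313.90207147],
       [  0.        , 568.86118741, 240.94219974],
       [  0.        ,   0.        ,   1.        ]]), 'xyz': array([1156.04479965, -456.08221182,  989.20943936]), 'attitude': array([ 0.82897537,  0.43964112, -0.16277683, -0.30499052])}
top {'mtx': array([[482.90720082,   0.        , 319.06527064],
       [  0.        , 482.90720082, 233.92619447],
       [  0.        ,   0.        ,   1.        ]]), 'xyz': array([ 439.50607191,  -67.87519296, 1022.87960129]), 'attitude': array([ 0.70707022, -0.70182928,  0.04682508, -0.0727652 ])}
```

View pics/scene0.png

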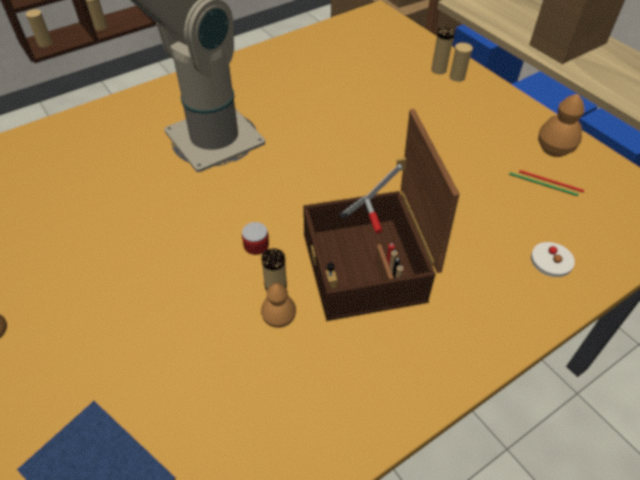

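View pics/top0.png

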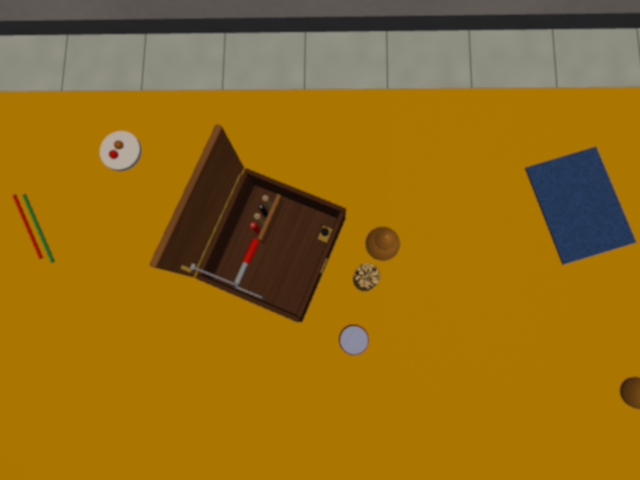

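The scene view shows the chest right of centre, with the lid up and the red grip at about (373,215). The top view shows rim corners (245,171), (345,212), (302,320), (198,278), the grip from (257,240) to (245,262), the gourd (383,243), the tube (367,277), the tin (354,340) and the buffer (325,234).

```bash
cat > h.py <<'E'
import numpy as np
from bench import *
from scipy.spatial.transform import Rotation as R
def ray(c,u,v):
    m=c["mtx"];d=np.array([(u-m[0,2])/m[0,0],(v-m[1,2])/m[1,1],1.]);return R.from_quat(c["attitude"]).apply(d)
def atz(c,u,v,z):
    r=ray(c,u,v);return c["xyz"]+r*(z-c["xyz"][2])/r[2]
def atd(c,u,v,d): return c["xyz"]+ray(c,u,v)*d
E
python3 - <<'E'
from h import *
import cv2
np.set_printoptions(precision=1,suppress=True)
c=get_calibration("top");d=np.load("top0.npy");p=cv2.imread("pics/top0.png")
C=[atz(c,u,v,100) for u,v in((245,171),(345,212),(302,320),(198,278))]
for k in C:print(k)
print("edges",[np.linalg.norm(C[i]-C[(i+1)%4]) for i in range(4)])
cen=np.mean(C,0);y=(C[0]-C[1]+C[3]-C[2])[:2];a=np.arctan2(y[1],y[0])-np.pi/2
print("centre",cen,"yaw deg",np.degrees(a))
# red grip by depth
hsv=cv2.cvtColor(p,cv2.COLOR_BGR2HSV)
m=((hsv[...,0]<8)|(hsv[...,0]>172))&(hsv[...,1]>200)&(hsv[...,2]>120)
m[:236]=0;m[266:]=0;m[:,:235]=0;m[:,265:]=0
vs,us=np.nonzero(m);P=np.array([atd(c,u,v,d[v,u]) for u,v in zip(us,vs)])
print(len(us),us.mean(),vs.mean(),"knob top",np.median(P,0),P.min(0),P.max(0))
k=atz(c,us.mean(),vs.mean(),108)
Rz=lambda w:R.from_euler('z',-a).apply(w-np.array([cen[0],cen[1],0]))
print("knob z108",k,"in chest",Rz(k))
for n,u,v,z in(("gourd",383,243,90),("tube",367,277,100),("tin",354,340,50),("buf",325,232,105)):
    w=atz(c,u,v,z);print(n,w,Rz(w),atd(c,u,v,d[v,u])[2])
E
```

```text
[724.  116.2 100. ]
[640.9 -83.2 100. ]
[432.5  -2.6 100. ]
[510.  199.6 100. ]
edges [np.float64(216.07887831593655), np.float64(223.4375498392141), np.float64(216.51792811337174), np.float64(229.6378220707872)]
centre [576.9  57.5 100. ] yaw deg -21.80612477173186
160 250.49375 250.0375 knob top [563.2  96.8 113.3] [439.5 -67.9 108.7] [ 586.2  111.1 1022.9]
knob z108 [563.9  98.2 108. ] in chest [-27.2  33.  108. ]
gourd [ 581.6 -157.3   90. ] [  84.2 -197.7   90. ] 103.49502371454025
tube [ 514.4 -125.3  100. ] [   9.9 -192.9  100. ] 98.23469003862692
tin [ 394.5 -102.1   50. ] [-110.  -215.9   50. ] 49.29944838677784
buf [600.2 -44.7 105. ] [ 59.6 -86.2 105. ] 105.93921125020688
```

```bash
cat >> h.py <<'E'
YAW=-21.8; cx=np.array([np.cos(np.radians(YAW)),np.sin(np.radians(YAW)),0]); cy=np.array([-cx[1],cx[0],0])
def chest(x,y,z,o=(576.4,56.4)): return np.array([o[0],o[1],0])+x*cx+y*cy+np.array([0,0,z])
def inc(*targets,yaw=None):
    s=read_state();r=R.from_quat(s["orientation"]);p=s["position"]
    tx=r.apply([1,0,0]);cur=np.degrees(np.arctan2(tx[1],tx[0]))
    if yaw is None:yaw=90+YAW
    print("t",round(s["time"],2),"pos",p.round(1),"q",s["joint_pos"].round(2),"F",s["contact_force"].round(1),"spin",round(-((yaw-cur+180)%360-180),1))
    for t in targets:print(np.round(t,1),"->",r.inv().apply(t-p).round(1))
E
python3 - <<'E'
from h import *
knob=np.array([563.5,97.5,108]);b=knob+22*cy
print("expect knob",chest(-27,28,108))
inc(np.array([480,-330,250]),np.array([b[0],b[1],260])-40*cy)
E
```

```text
expect knob [561.72918207  92.42453471 108.        ]
t 0.1 pos [ 142.2 -633.6  204.7] q [ 1.28  0.63  0.04  1.52 -0.03  1.   -0.02] F [1.7 0.2 1.4] spin -55.5
[ 480 -330  250] -> [ 396.1 -222.4  -45. ]
[556.8  80.8 260. ] -> [ 561.  -606.4  -54.3]
```

{"method": "arm_command", "body": {"increments": [[36,-20,-10,-6,0],[72,-40,-20,-12,0],[108,-60,-30,-18,0],[144,-80,-45,-24,0],[180,-100,-45,-30,0],[216,-120,-45,-36,0],[252,-140,-45,-42,0],[288,-160,-45,-48,0],[324,-180,-45,-54,0],[360,-202,-45,-55.5,0],[396,-222,-45,-55.5,0],[396,-222,-45,-55.5,0]]}}

```text
time: 1.1
position: [487.4, -321.8, 250.5]
orientation: [0.825, 0.565, 0.004, -0.001]
contact_force: [1.0, 0.6, -0.3]
grip_width: 17.2
```

Run:
```python
from h import *
knob=np.array([563.5,97.5,108]);b=knob+22*cy
inc(np.array([b[0],b[1],260])-40*cy)
```

```text
t 1.1 pos [ 487.4 -321.8  250.5] q [ 0.71  0.49 -0.27  1.65  0.14  1.02  0.04] F [ 1.   0.6 -0.3] spin 0.7
[556.8  80.8 260. ] -> [400.6 -80.4  -7. ]
```

{"method": "arm_command", "body": {"increments": [[36,-7,0,0,0],[73,-14,0,0,0],[110,-21,-2,0,0],[147,-28,-4,0,0],[184,-36,-6,0,0],[221,-44,-8,0,0],[258,-52,-8,0,0],[295,-60,-8,0,0],[332,-68,-8,0,0],[369,-75,-8,0,0],[400,-80,-8,0,0],[400,-80,-8,0,0]]}}

```text
time: 2.1
position: [555.0, 78.9, 258.5]
orientation: [0.825, 0.564, 0.002, -0.002]
contact_force: [0.3, -0.2, 0.7]
grip_width: 0.3
```

Run:
```python
from h import *
import cv2
knob=np.array([563.5,97.5,108]);b=knob+22*cy
inc(np.array([b[0],b[1],220]),np.array([b[0],b[1],90]))
p,d=camera("wrist");c=get_calibration("wrist");cv2.imwrite("pics/w1.png",p[:,:,::-1]);np.save("w1.npy",d);np.save("w1c.npy",c,allow_pickle=True);print(c)
```

```text
t 2.1 pos [555.   78.9 258.5] q [ 0.04  0.46 -0.33  1.7   0.16  1.01 -0.72] F [ 0.3 -0.2  0.7] spin 0.5
[571.7 117.9 220. ] -> [42.2  1.4 38.7]
[571.7 117.9  90. ] -> [ 41.5   1.6 168.7]
{'mtx': array([[429.90622934,   0.        , 319.51663912],
       [  0.        , 429.90622934, 242.72703216],
       [  0.        ,   0.        ,   1.        ]]), 'xyz': array([579.17524273, 141.49520916, 436.99890653]), 'attitude': array([ 0.97489068, -0.18469779, -0.02386755,  0.12208694])}
```

View pics/w1.png

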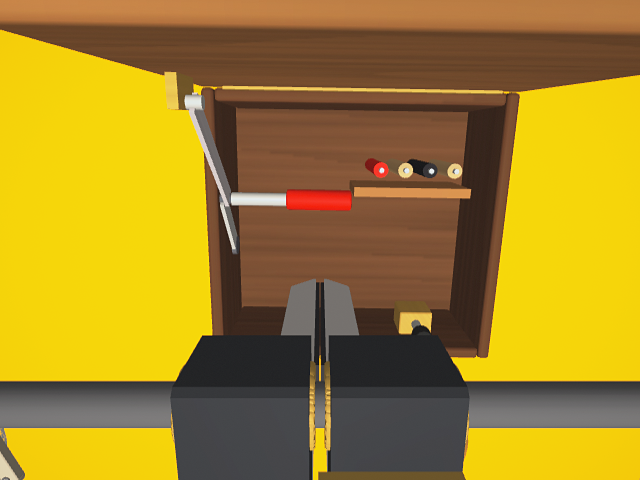

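{"method": "arm_command", "body": {"increments": [[0,0,0,-7,0],[0,0,0,-14,0],[0,0,0,-21,0],[0,0,0,-28,0],[0,0,0,-35,0],[0,0,0,-42,0],[0,0,0,-49,0],[0,0,0,-56,0],[0,0,0,-63,0],[0,0,0,-70,0],[0,0,0,-77,0],[0,0,0,-84,0]]}}

```text
time: 3.15
position: [554.5, 67.7, 258.1]
orientation: [0.239, 0.971, -0.001, -0.0]
contact_force: [-0.5, 0.5, 0.3]
grip_width: 0.5
```

{"method": "arm_command", "body": {"increments": [[0,0,0,-7,0],[0,0,0,-14,0],[0,0,0,-21,0],[0,0,0,-28,0],[0,0,0,-35,0],[0,0,0,-42,0],[0,0,0,-49,0],[0,0,0,-56,0],[0,0,0,-63,0],[0,0,0,-70,0],[0,0,0,-77,0],[0,0,0,-84,0]]}}

```text
time: 4.15
position: [554.6, 67.7, 257.9]
orientation: [-0.472, 0.881, -0.001, -0.001]
contact_force: [0.3, 0.2, -0.6]
grip_width: 0.4
```

Run:
```python
from h import *
import cv2
c=np.load("w1c.npy",allow_pickle=True).item();d=np.load("w1.npy")
for n,u,v,z in(("knob",319,200,108),("knobL",287,200,108),("knobR",352,200,108),("hingeL",216,90,100),("hingeR",505,93,100),("frontR",488,352,100),("buf",412,316,105)):
    print(n,atz(c,u,v,z).round(1),atd(c,u,v,d[v,u]).round(1))
k=atz(c,319,200,108)
b=k+21*cy
inc(np.array([b[0],b[1],200]),np.array([b[0],b[1],90]),yaw=YAW-90)
```

```text
knob [560.1  95.4 108. ] [579.2 141.5 437. ]
knobL [537.2 104.4 108. ] [537.9 105.1 113.7]
knobR [583.8  86.1 108. ] [585.1  69.6  10.1]
hingeL [518.6 198.7 100. ] [518.5 198.8  99.1]
hingeR [717.5 118.2 100. ] [ 7.586e+02  1.113e+02 -1.000e-01]
frontR [647.2 -82.2 100. ] [ 667.7 -149.6   -1.6]
buf [596.4 -23.8 105. ] [598.  -39.   74.4]
t 4.15 pos [554.6  67.7 257.9] q [ 0.48  0.65 -1.1   1.69  0.62  1.2   1.78] F [ 0.3  0.2 -0.6] spin -11.8
[567.9 114.9 200. ] -> [-46.9  15.1  57.8]
[567.9 114.9  90. ] -> [-47.1  15.1 167.8]
```

{"method": "arm_command", "body": {"increments": [[-8,3,10,-6,0],[-16,5,20,-11.8,0],[-25,8,30,-11.8,0],[-35,12,40,-11.8,0],[-47,15,50,-11.8,0],[-47,15,58,-11.8,0],[-47,15,58,-11.8,0],[-47,15,58,-11.8,0]]}}

```text
time: 4.82
position: [568.2, 115.6, 199.9]
orientation: [-0.558, 0.83, -0.0, -0.001]
contact_force: [-1.0, -0.6, -0.6]
grip_width: 0.3
```

Run:
```python
from h import *
import cv2
b=np.array([560.1,95.4,0])+21*cy
inc(np.array([b[0],b[1],90]),yaw=YAW-90)
p,d=camera("scene");cv2.imwrite("pics/s2.png",cv2.resize(p[60:340,230:570,::-1],None,fx=2,fy=2))
p,d=camera("wrist");cv2.imwrite("pics/w2.png",p[:,:,::-1])
```

```text
t 4.82 pos [568.2 115.6 199.9] q [ 0.37  0.75 -1.08  1.71  0.72  1.14  1.83] F [-1.  -0.6 -0.6] spin -0.3
[567.9 114.9  90. ] -> [  0.5  -0.  109.9]
```

View pics/s2.png

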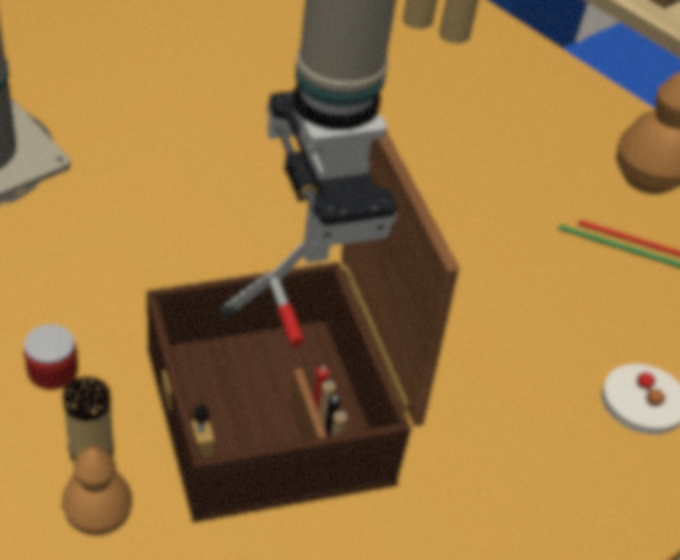

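View pics/w2.png

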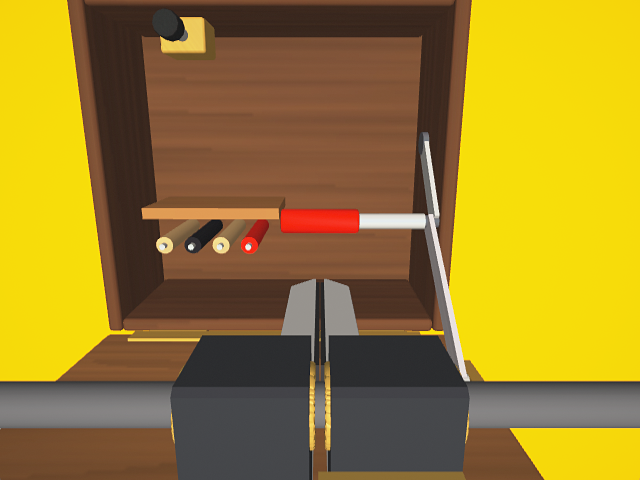

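The scene crop shows the gripper standing clear between the lid and the grip. The wrist view has the grip at rows 210-232, columns 281-359, with the fingers ahead of the lid and nothing below them.

Run:
```python
from h import *
c=get_calibration("wrist")
k=atz(c,320,221,108);print("knob",k.round(1),"R,L",atz(c,281,221,108).round(1),atz(c,359,221,108).round(1))
print("hinge rim corners",atz(c,110,329,100).round(1),atz(c,441,329,100).round(1))
k[2]=0;b=k+20*cy;b[2]=88
inc(b,yaw=YAW-90)
```

```text
knob [560.3 101.2 108. ] R,L [583.5  91.8 108. ] [537.  110.7 108. ]
hinge rim corners [727.7 118.8 100. ] [511.  206.9 100. ]
t 4.92 pos [568.7 116.2 200.8] q [ 0.37  0.75 -1.08  1.7   0.72  1.14  1.83] F [ 0.6 -0.2 -0.8] spin -0.3
[567.7 119.8  88. ] -> [ -3.    2.4 112.8]
```

{"method": "arm_command", "body": {"increments": [[-4,1,10,0,0],[-4,1,30,0,0],[-4,1,50,0,0],[-4,1,70,0,0],[-4,1,90,0,0],[-4,1,105,0,0],[-4,1,113,0,0],[-4,1,113,0,0],[-4,1,113,0,0]]}}

```text
time: 5.67
position: [569.2, 121.9, 87.7]
orientation: [-0.559, 0.829, 0.0, 0.0]
contact_force: [0.0, 0.6, 0.9]
grip_width: 0.4
```

Run:
```python
from h import *
import cv2
inc(yaw=YAW-90)
p,d=camera("wrist");cv2.imwrite("pics/w3.png",p[:,:,::-1])
```

```text
t 5.67 pos [569.2 121.9  87.7] q [ 0.3   0.88 -0.97  1.8   0.88  0.96  1.7 ] F [0.  0.6 0.9] spin -0.2
```

View pics/w3.png

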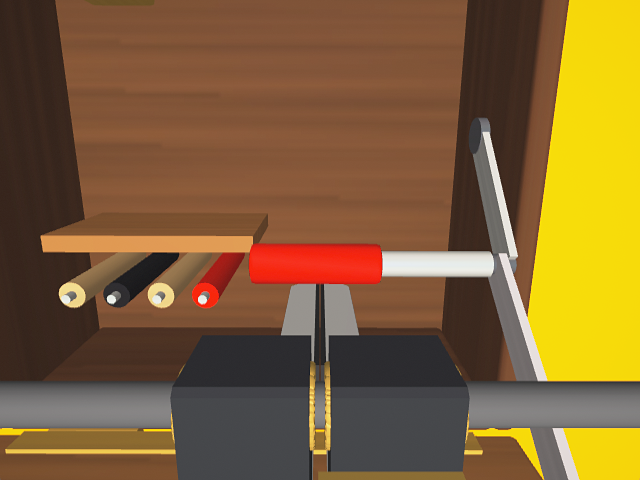

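The view shows the fingertips directly behind and below the grip, at column 320 (grip 250-382, rows 244-284).

{"method": "arm_command", "body": {"increments": [[3,0,0,0,0],[6,0,0,0,0],[8,0,-2,0,0],[10,0,-4,0,0],[13,0,-6,0,0],[16,0,-9,0,0],[19,0,-11,0,0],[22,0,-13,0,0],[25,0,-15,0,0],[28,0,-16,0,0]]}}

```text
time: 6.55
position: [560.7, 99.9, 105.8]
orientation: [-0.559, 0.829, 0.002, 0.005]
contact_force: [3.2, 8.9, 4.7]
grip_width: 0.5
```

Run:
```python
from h import *
import cv2
inc(yaw=YAW-90)
p,d=camera("wrist");cv2.imwrite("pics/w4.png",p[:,:,::-1])
p,d=camera("scene");cv2.imwrite("pics/s4.png",cv2.resize(p[60:340,230:570,::-1],None,fx=2,fy=2))
```

```text
t 6.55 pos [560.7  99.9 105.8] q [ 0.36  0.84 -0.99  1.83  0.86  0.96  1.74] F [3.2 8.9 4.7] spin -0.2
```

View pics/w4.png

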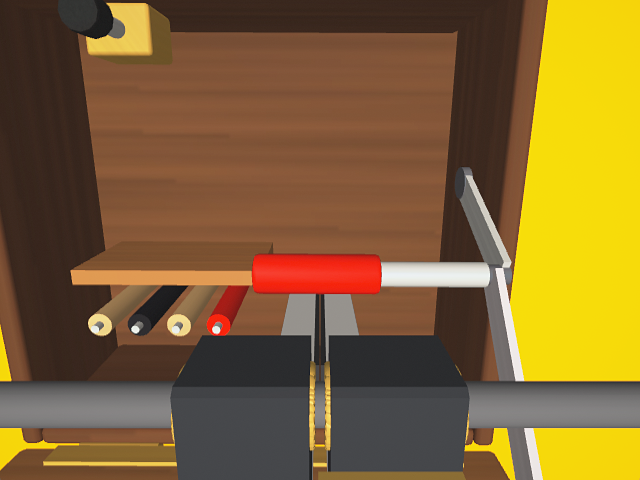

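The grip is moving with the fingers (rows 254-293) and the force is about 10 N. I'll continue further over centre.

{"method": "arm_command", "body": {"increments": [[3,0,-1,0,0],[6,0,-1,0,0],[9,0,-2,0,0],[12,0,-2,0,0],[15,0,-2,0,0],[17,0,-2,0,0],[17,0,-2,0,0],[17,0,-2,0,0]]}}

```text
time: 7.32
position: [555.4, 85.0, 108.5]
orientation: [-0.56, 0.829, 0.001, 0.006]
contact_force: [3.8, 8.1, 7.6]
grip_width: 0.4
```

Run:
```python
from h import *
import cv2
inc(yaw=YAW-90)
c=get_calibration("wrist")
p,d=camera("wrist");np.save("w5.npy",d)
hsv=cv2.cvtColor(p,cv2.COLOR_RGB2HSV)
m=((hsv[...,0]<6)|(hsv[...,0]>174))&(hsv[...,1]>200)&(hsv[...,2]>110)
n,l,st,ce=cv2.connectedComponentsWithStats(m.astype(np.uint8))
i=1+st[1:,4].argmax();print(st[i],ce[i])
vs,us=np.nonzero((l==i)&(d>0));P=np.array([atd(c,u,v,d[v,u]) for u,v in zip(us,vs)])
print("red surface median",np.median(P,0).round(1),"max z",np.percentile(P[:,2],95))
piv=np.array([619.,162.,65.])-130*cy
k=np.median(P,0)-[0,0,6];print("knob rel pivot: towards hinge",((k-piv)@cy).round(1),"up",(k-piv)[2].round(1))
```

```text
t 7.32 pos [555.4  85.  108.5] q [ 0.4   0.83 -1.    1.85  0.86  0.95  1.76] F [3.8 8.1 7.6] spin -0.1
[ 253  256  131   41 5104] [317.8536442  275.92045455]
red surface median [546.8  67.2 133.6] max z 135.2827994182722
knob rel pivot: towards hinge 15.2 up 62.6
```

{"method": "arm_command", "body": {"increments": [[-3,0,0,0,0],[-5,0,0,0,0],[-5,0,-20,0,0],[-5,0,-60,0,0],[-5,0,-100,0,0],[-5,-5,-140,0,0],[-5,-15,-180,0,0],[-5,-25,-220,0,0],[-5,-35,-245,0,0],[-5,-37,-250,0,0],[-5,-37,-250,0,0],[-5,-37,-250,0,0]]}}

```text
time: 8.37
position: [587.1, 69.6, 354.0]
orientation: [-0.559, 0.829, -0.0, -0.002]
contact_force: [0.0, 0.4, -0.1]
grip_width: 0.6
```

Run:
```python
from h import *
import cv2
inc(yaw=YAW-90)
p,d=camera("scene");cv2.imwrite("pics/s5.png",cv2.resize(p[60:340,230:570,::-1],None,fx=2,fy=2))
```

```text
t 8.37 pos [587.1  69.6 354. ] q [ 0.47  0.63 -1.16  1.44  0.57  1.44  2.07] F [ 0.   0.4 -0.1] spin -0.3
```

View pics/s5.png

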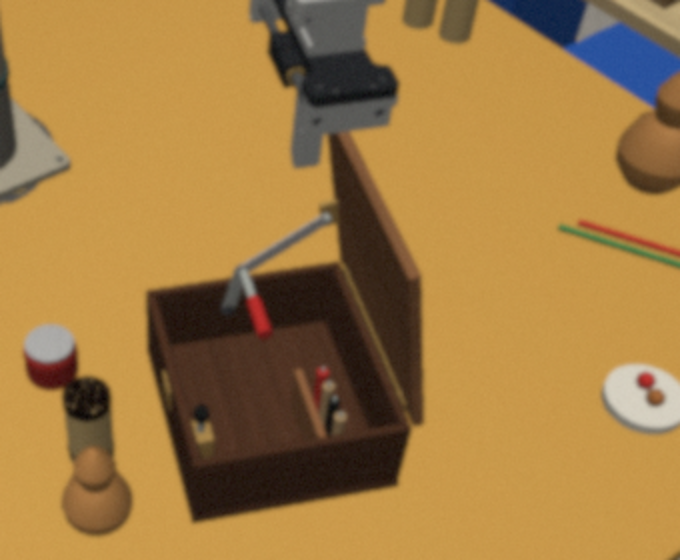

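The knee is clearly bent (joint at about (240,268)) and the lid leans forward a little. The gripper is free above it and the neighbours are untouched.

{"method": "arm_command", "body": {"increments": [[-25,0,0,0,0],[-60,0,0,0,0],[-95,0,0,0,0],[-128,0,0,0,0],[-130,0,0,0,0],[-130,0,10,0,0],[-130,0,40,0,0],[-130,0,70,0,0],[-130,0,75,0,0],[-130,0,75,0,0]]}}

```text
time: 9.25
position: [635.8, 188.0, 277.2]
orientation: [-0.558, 0.83, -0.0, -0.003]
contact_force: [0.0, -0.2, 0.1]
grip_width: 0.6
```

Run:
```python
from h import *
H=np.array([619.,162.,100.])
inc(H+10*cx+30*cy+[0,0,180])
s=read_state();w=s["position"]-H;print("chest: x",w@cx,"fwd",-(w@cy),"up",w[2])
import cv2
p,d=camera("top");cv2.imwrite("pics/t6.png",p[:,:,::-1])
# lid slope from top-camera depth: points high above rim
c=get_calibration("top");P=[]
for v in range(100,300,2):
  for u in range(130,300,2):
    q=atd(c,u,v,d[v,u]) if d[v,u]>0 else None
    if q is not None and 110<q[2]<330:
      w=q-H
      if 40<w@cx<115 and -80<w@cy<60: P.append((-(w@cy),w[2]))
P=np.array(P);print(len(P))
for z in range(20,230,20):
  s=P[abs(P[:,1]-z)<10]
  if len(s):print(z,np.median(s[:,0]).round(1),len(s),s[:,0].min().round(),s[:,0].max().round())
```

```text
t 9.25 pos [635.8 188.  277.2] q [ 0.19  0.78 -1.06  1.36  0.67  1.39  1.9 ] F [ 0.  -0.2  0.1] spin 179.7
[639.4 186.1 280. ] -> [ 0.3 -4.1 -2.8]
chest: x 5.9167236661836515 fwd -30.327489557821075 up 177.17309331660277
162
20 2.2 5 2.0 4.0
40 7.8 7 6.0 8.0
60 10.6 5 10.0 12.0
80 14.2 6 13.0 15.0
100 17.5 9 16.0 20.0
120 21.8 8 20.0 23.0
140 25.8 10 24.0 27.0
160 29.0 13 28.0 31.0
180 33.3 13 31.0 35.0
200 36.7 14 35.0 38.0
220 34.4 72 27.0 39.0
```

{"method": "arm_command", "body": {"increments": [[10,0,-2,0,0],[20,0,-4,0,0],[30,0,-6,0,0],[36,0,-7,0,0],[42,0,-7,0,0],[48,0,-6,0,0],[54,0,-5,0,0],[59,0,-4,0,0],[64,0,-3,0,0],[69,0,-2,0,0],[74,0,-1,0,0]]}}

```text
time: 10.22
position: [609.4, 122.4, 281.5]
orientation: [-0.559, 0.829, 0.0, 0.0]
contact_force: [2.2, 4.0, 2.8]
grip_width: 0.4
```

```bash
cat >> h.py <<'E'
H=np.array([619.,162.,100.])
def fu():
    s=read_state();w=s["position"]-H;F=s["contact_force"]
    print("t",round(s["time"],2),"x",round(w@cx,1),"fwd",round(-(w@cy),1),"up",round(w[2],1),"F fwd",round(-(F@cy),1),"side",round(F@cx,1),"Fz",round(F[2],1),"q",s["joint_pos"].round(2))
E
python3 -c "
from h import *
fu()"
```

```text
t 10.22 x 5.8 fwd 40.3 up 181.5 F fwd -4.5 side 0.6 Fz 2.8 q [ 0.34  0.72 -1.1   1.48  0.65  1.34  1.95]
```

{"method": "arm_command", "body": {"increments": [[5,0,2,0,0],[10,0,4,0,0],[15,0,6,0,0],[20,0,8,0,0],[25,0,10,0,0],[30,0,12,0,0],[35,0,15,0,0],[40,0,17,0,0],[45,0,20,0,0],[50,0,23,0,0],[54,0,26,0,0],[58,0,29,0,0]]}}

```text
time: 11.22
position: [587.2, 68.3, 252.0]
orientation: [-0.559, 0.829, 0.0, -0.0]
contact_force: [-0.0, 2.3, 1.6]
grip_width: 0.8
```

{"method": "arm_command", "body": {"increments": [[4,0,3,0,0],[8,0,6,0,0],[12,0,10,0,0],[16,0,14,0,0],[20,0,17,0,0],[24,0,21,0,0],[28,0,25,0,0],[31,0,29,0,0],[35,0,33,0,0],[38,0,37,0,0],[41,0,42,0,0],[44,0,46,0,0]]}}

```text
time: 12.22
position: [570.7, 27.2, 205.8]
orientation: [-0.559, 0.829, -0.0, -0.001]
contact_force: [-0.3, 1.3, 2.6]
grip_width: 0.2
```

```bash
python3 -c "
from h import *
fu()"
```

```text
t 12.22 x 5.2 fwd 143.1 up 105.8 F fwd -1.1 side -0.7 Fz 2.6 q [ 0.54  0.74 -1.09  1.72  0.72  1.14  1.99]
```

{"method": "arm_command", "body": {"increments": [[3,0,5,0,0],[6,0,10,0,0],[9,0,15,0,0],[12,0,20,0,0],[14,0,25,0,0],[16,0,29,0,0],[18,0,34,0,0],[20,0,39,0,0],[22,0,43,0,0],[24,0,48,0,0],[25,0,52,0,0],[26,0,56,0,0]]}}

```text
time: 13.22
position: [561.4, 3.8, 150.1]
orientation: [-0.559, 0.829, -0.0, 0.0]
contact_force: [-0.2, 0.1, 1.6]
grip_width: 0.6
```

```bash
python3 -c "
from h import *
fu()"
```

```text
t 13.22 x 5.2 fwd 168.3 up 50.1 F fwd -0.0 side -0.2 Fz 1.6 q [ 0.56  0.79 -1.05  1.81  0.79  1.03  1.95]
```

{"method": "arm_command", "body": {"increments": [[2,0,3,0,0],[4,0,6,0,0],[6,0,9,0,0],[8,0,12,0,0],[9,0,14,0,0],[10,0,16,0,0],[11,0,18,0,0],[12,0,20,0,0],[13,0,21,0,0],[14,0,22,0,0]]}}

```text
time: 14.05
position: [556.0, -9.1, 128.4]
orientation: [-0.559, 0.829, 0.0, -0.0]
contact_force: [0.9, 2.2, 2.0]
grip_width: 0.2
```

```bash
python3 -c "
from h import *
fu()"
```

```text
t 14.05 x 5.1 fwd 182.3 up 28.4 F fwd -2.4 side 0.0 Fz 2.0 q [ 0.57  0.81 -1.02  1.84  0.83  0.99  1.94]
```

Creep down until the buffer is felt, in steps of 1 mm per two rows.

{"method": "arm_command", "body": {"increments": [[0,0,1,0,0],[0,0,1.5,0,0],[0,0,2,0,0],[0,0,2.5,0,0],[0,0,3,0,0],[0,0,3,0,0]]}}

```text
time: 14.55
position: [555.9, -9.6, 125.3]
orientation: [-0.559, 0.829, -0.0, -0.0]
contact_force: [-0.5, -1.3, 0.6]
grip_width: 0.6
```

{"method": "arm_command", "body": {"increments": [[0,0,0.5,0,0],[0,0,1,0,0],[0,0,1.5,0,0],[0,0,2,0,0],[0,0,2,0,0],[0,0,2,0,0]]}}

```text
time: 15.05
position: [556.1, -8.9, 123.4]
orientation: [-0.559, 0.829, 0.0, 0.0]
contact_force: [-0.4, 0.6, 0.3]
grip_width: 0.3
```

{"method": "arm_command", "body": {"increments": [[0,0,0.5,0,0],[0,0,1,0,0],[0,0,1.5,0,0],[0,0,2,0,0],[0,0,2,0,0],[0,0,2,0,0]]}}

```text
time: 15.55
position: [556.1, -9.0, 121.4]
orientation: [-0.559, 0.829, 0.0, 0.0]
contact_force: [-0.0, -0.1, 1.5]
grip_width: 0.4
```

{"method": "arm_command", "body": {"increments": [[0,0,0.5,0,0],[0,0,1,0,0],[0,0,1.5,0,0],[0,0,1.5,0,0],[0,0,1.5,0,0]]}}

```text
time: 15.97
position: [556.0, -9.1, 119.9]
orientation: [-0.559, 0.829, 0.0, -0.0]
contact_force: [-0.3, 1.0, 1.9]
grip_width: 0.4
```

{"method": "arm_command", "body": {"increments": [[0,0,0.5,0,0],[0,0,1,0,0],[0,0,1.5,0,0],[0,0,1.5,0,0],[0,0,1.5,0,0]]}}

```text
time: 16.38
position: [556.0, -9.2, 118.8]
orientation: [-0.559, 0.829, -0.0, -0.0]
contact_force: [-1.5, -1.2, 4.8]
grip_width: 0.4
```

{"method": "arm_command", "body": {"increments": [[0,0,0.5,0,0],[0,0,1,0,0],[0,0,1,0,0],[0,0,1,0,0],[0,0,1,0,0]]}}

```text
time: 16.8
position: [556.0, -9.3, 118.3]
orientation: [-0.559, 0.829, -0.0, -0.0]
contact_force: [-2.9, -1.9, 9.3]
grip_width: 0.5
```

{"method": "arm_command", "body": {"increments": [[0,0,0.5,0,0],[0,0,1,0,0],[0,0,1.2,0,0],[0,0,1.2,0,0],[0,0,1.2,0,0]]}}

```text
time: 17.22
position: [556.0, -9.3, 117.8]
orientation: [-0.559, 0.829, -0.001, -0.0]
contact_force: [-4.0, -2.6, 15.3]
grip_width: 0.6
```

```bash
python3 -c "
from h import *
fu()"
```

```text
t 17.22 x 5.1 fwd 182.4 up 17.8 F fwd 3.9 side -2.8 Fz 15.3 q [ 0.57  0.82 -1.01  1.85  0.85  0.98  1.93]
```

{"method": "arm_command", "body": {"increments": [[0,0,0,0,0],[0,0,0,0,0],[0,0,0,0,0],[0,0,0,0,0],[0,0,0,0,0],[0,0,0,0,0],[0,0,0,0,0],[0,0,0,0,0]]}}

```text
time: 17.88
position: [556.0, -9.3, 117.8]
orientation: [-0.559, 0.829, -0.001, -0.0]
contact_force: [-4.7, -1.4, 15.0]
grip_width: 0.5
```

{"method": "arm_command", "body": {"increments": [[0,0,-1,0,0],[0,0,-2,0,0],[0,0,-4,0,0],[0,0,-8,0,0],[0,0,-20,0,0],[0,0,-40,0,0],[0,0,-65,0,0],[0,0,-90,0,0],[0,0,-110,0,0],[0,0,-120,0,0],[0,0,-120,0,0],[0,0,-120,0,0]]}}

```text
time: 18.88
position: [556.0, -9.2, 236.3]
orientation: [-0.559, 0.829, -0.0, 0.0]
contact_force: [0.1, -0.1, -0.6]
grip_width: 0.4
```

Run:
```python
from h import *
import cv2
fu()
p,d=camera("scene");cv2.imwrite("pics/s9.png",cv2.resize(p[60:340,230:570,::-1],None,fx=2,fy=2))
c=get_calibration("top");p,d=camera("top")
P=[]
for v in range(100,340,2):
  for u in range(130,360,2):
    if d[v,u]>0:
      q=atd(c,u,v,d[v,u]);w=q-H
      if 60<w@cx<115 and 10<-(w@cy)<215 and w[2]<60:P.append((-(w@cy),w[2]))
P=np.array(P);k=np.polyfit(P[:,0],P[:,1],1);print(len(P),"lid slope deg",np.degrees(np.arctan(k[0])),"offset",k[1])
```

```text
t 18.88 x 5.1 fwd 182.4 up 136.3 F fwd 0.1 side 0.1 Fz -0.6 q [ 0.64  0.69 -1.13  1.73  0.67  1.17  2.07]Traceback (most recent call last):
  File "<stdin>", line 12, in <module>
IndexError: too many indices for array: array is 1-dimensional, but 2 were indexed
```

View pics/s9.png

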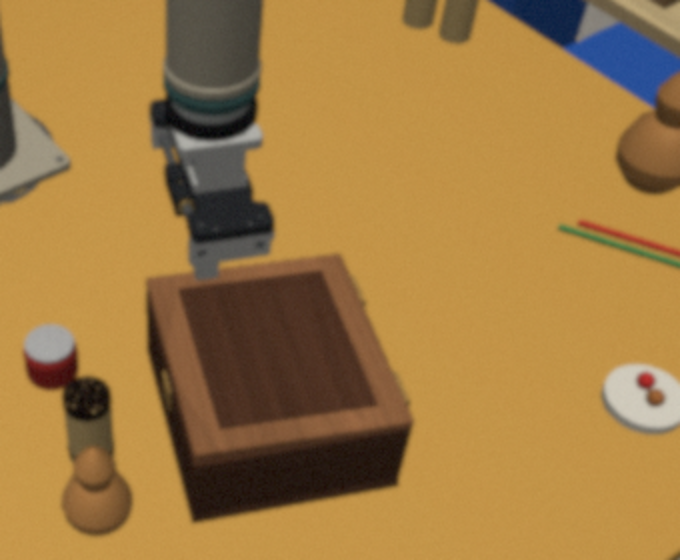

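The lid is closed, the gripper is clear above it, and the tin, tube and gourd have not moved. The force reads zero, so I'm handing in.

```bash
python3 -c "
from bench import *
print(job_done())"
```

```text
the job is handed in; nothing more can be done
None
```

The lid is closed on its buffer, and I handed the job in at about 19 s of the 69 s allowed.

- **Unlocking:** I pushed the red grip up and forward from behind with shut fingers, using about 10–12 N. I did not grip it, because the gripper body would have hit the lid with the jaws turned to fit. The knob swung about 0.6 rad around its pivot, and the camera showed the knee clearly bent.
- **Lowering:** I brought the lid down from behind with at most about 6 N showing in the readings between moves.
- **Pressing:** I pressed the lid home about 180 mm from the hinge. The readings were 15.3 N and then 15.0 N, held for about 0.7 s. I then lifted 120 mm clear.

**Last checks:** The contact force was zero within noise. The final picture showed the lid down and the tin, tube and gourd where they started. The final lid-slope measurement failed because no depth points passed its filter. Closure therefore rests on the picture and on the fingertips stopping about 18 mm above the rim, where a lid resting on the buffer should be.

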